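Thread the guide rod through both bushings of the mould press

TASK

Pull the guide rod (the longer of the two, with the cylindrical grip) up out of its holder, thread it down through the upper and then the lower bushing of the small mould press, and finish still holding it there upright, at rest, its lower end sticking out a good 2 cm below the lower arm but clear of the base plate, so that a colleague can fit the retaining clip. Leave the ball-headed probe and everything else on the bench where it is.

Things in the scene. Friction and masses are not known exactly. Their poses are not given: they have to be found in the camera images.
- rod_grip (a point): centre of the guide rod's grip. The rod is loose steel, about 130 g: a round bar 10 mm in diameter and 150 mm long, with a darker plain cylindrical grip, 16 mm in diameter and 45 mm long, on its upper end (195 mm overall). It stands upright in one of two identical holders, its grip the highest thing there. This point is on the rod's axis, 172.5 mm above its lower end; z runs up the rod. The grip does not pass through a bushing
- rod_tip (a point): centre of the guide rod's flat lower end (chamfered 1.5 mm); z runs up the rod. At the start it stands on the holder's floor, 12 mm above the bench
- holder_a: the guide rod's holder, fixed to the bench: dark steel disc, 64 mm in diameter and 12 mm thick, carrying an upright aluminium tube of 21 mm outside and 13 mm inside diameter whose rim is 68 mm above the bench. Origin on its axis at bench height. The two holders may stand in either order
- holder_b: an identical holder, with the probe in it. Origin on its axis at bench height
- probe_ball (a point): centre of the 20 mm ball on top of the probe, a loose, shorter, thinner rod (8 mm in diameter, 130 mm overall with the ball) standing in the other holder; leave it there. The ball's top is 142 mm above the bench
- upper_bushing (a point): centre of the mouth (the top) of the upper brass bushing. Bushing: upright tube 22 mm high, bore 13 mm in diameter, its top 8 mm flaring to a mouth of about 22 mm. It is set in an arm 12 mm thick and 50 mm wide, clamped on the press's column, the bushing's lower end flush with the arm's underside. The height of the clamped arm differs from start to start: this point is 122 to 142 mm above the bench. Treat it as fixed
- lower_bushing (a point): centre of the lower end of the lower bushing, flush with the lower arm's underside, 55 mm above the bench; the bushing is the same as the upper one, straight under it on the same vertical axis, its mouth 77 mm above the bench
- press: the mould press frame, fixed: grey base plate 110 x 160 x 10 mm on the bench, its top 10 mm above the bench (no hole in it under the bushings), a round column 28 mm in diameter, top at 145 mm, and the two arms one above the other. Origin at bench height on the bushings' common vertical axis; the column stands 78 mm from it towards -y of the press
- mould_a: loose pink rubber mould, a block 55 x 80 x 27 mm; origin at the centre of its underside; bystander
- mould_b: loose pink rubber mould, same size, the lower of a stack of two; origin at the centre of its underside; bystander
- mould_c: loose ochre rubber mould, same size, the upper of the stack; origin at the centre of its underside; bystander
- jar: loose white jar 56 mm in diameter, 65 mm high, between the press and the holders; origin at the centre of its underside; bystander
- bottle: loose clear bottle 60 mm in diameter, 160 mm high; origin at the centre of its underside; bystander
- brush: loose brush lying on the bench beyond the press; bystander
- screwdriver: loose screwdriver lying on the bench; bystander

How it is judged (in metres and radians):
On the way, in this order (a step that is already met when the one before it is completed fails the run):
1. the guide rod is pulled up clear of its holder (height (world z) of rod_tip above 0.08 m), for 0.1 s.
2. the rod's lower end is inside the upper bushing, from above (z of rod_tip in the frame of upper_bushing below -0.012 m and horizontal distance between rod_tip and upper_bushing below 0.007 m), for 0.1 s.
At the end, for the whole second after the job is handed in: The rod spans both bushings, upright within 0.1 rad and within 7 mm of the lower bushing's axis (12 mm at the grip); its lower end is 10 to 42 mm below the lower arm's underside, thus 3 mm or more above the base plate; the gripper still holds it (more than 1 N) and it is at rest (under 0.02 m/s) (z of rod_tip in the frame of lower_bushing between -0.042 and -0.01 m and horizontal distance between rod_tip and lower_bushing below 0.007 m and horizontal distance between rod_grip and upper_bushing below 0.012 m and angle between rod_tip's own z axis and vertical below 0.1 rad and contact force between guide_rod and the fingers above 1 N and linear speed of guide_rod below 0.02 m/s); the arm keeps its last pose, push and grip.
It fails at once if the probe is disturbed (its ball moves more than 30 mm) (distance of probe_ball from where it was at the start of the episode above 0.03 m).
It fails at once if a bystander (mould, jar, bottle, brush or screwdriver) is shifted by more than 30 mm (distance of any of mould_a, mould_b, mould_c, jar, bottle, brush, screwdriver from where it was at the start of the episode above 0.03 m).
It also fails if it takes over 54 s, if anything falls off the work surface, if the arm or the gripper's body presses on something with over 40 N, if the wrist force passes 120 N, or if a joint passes its speed limit or range.

ROBOT

A 6-joint arm with a two-finger parallel gripper is mounted at the origin on the work surface. World frame = base frame: x ahead of the robot, y to its left, z up, the work surface at z = 0. Lengths are in mm, angles in degrees, forces in N, time in s.
With the tool pointing down it reaches from about 350 to 850 mm from the base axis. Payload 8.1 kg.
Tool frame: the origin (TCP) lies at the very end of the fingers, on their centre line; the grasp point (between the pads) lies r.tcp_to_grasp behind it (r.tcp_to_grasp is the distance from the TCP to the grasp point, in mm); z points along the fingers, y is the line along which they close (so a half turn about z gives the same grasp; the last joint's range is limited). The gripper opens to 85 mm and grips with 20 to 120 N. Pads are 22 mm wide; open, the fingers measure 114 mm over their backs; the gripper's body (76 mm by 85 mm) begins 54 mm behind the grasp point. The pads swing forward as they close: fully open they stand 13 mm farther back than shut.
Start: joints at [60.539, 7.471, 85.268, -0, 87.261, -4.893], TCP at [249.448, 545.693, 231.292] pointing down, gripper open.
Joint ranges: [-169.43, 169.43], [-51.17, 129.36], [1.28, 143.12], [-76.62, 256.62], [0, 156.53], [-152.29, 152.29]. Speed limits (degrees/s): [136.94, 136.94, 159.86, 180, 180, 180].

INTERFACE

Orientations are given as [roll, pitch, yaw] about the fixed x, y, z axes, in that order (R = Rz(yaw) Ry(pitch) Rx(roll)).
In Python, from bench import r gives the robot as it stands.
- The arm moves only by the shell command python3 -m handwheel 'ROWS' [OPENING] [FORCE]. ROWS is JSON, a list of rows, each a list of 4 numbers: the shift along the tool's x, y, z in m, then the turn about the tool's z in degrees. A call has 1 to 10 rows; each row shifts and turns the commanded pose from where the row before left it, along the tool's axes as they then stand; what a row does not reach is not made up. A row lasts 1/10 s, in which the tool goes at most 50 mm and 8.59 degrees, less where a joint would pass 70% of its speed; a pose out of reach is approached as far as the arm can. A call is refused whole if a number of a shift passes 0.05 or a number of a turn 8.59, either way. A call with a gripper value outside its range is refused whole. OPENING is the finger opening in m, from 0 to 0.0854, set as the call begins (- or left out, the last holds). The fingers move at their own pace and stop on an object; FORCE is the grip in N (left out, the last holds). Time passes only in rows, so rows that do not move let the fingers close. It gives the time, the measured TCP pose, the force, the opening and the grip force at its end, in the units of the state.
- r.sense(): the state, without advancing time (a new reading comes with each control period).
- r.snapshot(name): name is "scene" or "top"; returns the picture (480x640x3 uint8, red, green, blue); there is no depth.
- r.camera_params(name): a dict with "fx", "fy", "cx", "cy" (pixels), "D" ([k1, k2, p1, p2, k3] as OpenCV has them; the pictures are not rectified), "R" (3x3) and "t" (3): a world point X has camera coordinates R X + t. Camera axes: x right, y down, z forward; pixel columns grow to the right and rows downward; lengths in mm; the calibration is good to about 2 mm. A picture is of the moment at which its call begins. camera_params takes no time and is no camera call.
- r.hand_in(): hands the job in; it is judged then, once.
The state is a dict: "time": time; "joint_pos": joint angles; "qd": joint speeds; "joint_efforts": joint torques, N m; "tool_pos": TCP position; "tcp_rot": TCP orientation; "ft_force": force on the tool from outside, world axes, zero at the start; "wrist_torque": the same for the moment, N m; "finger_gap": finger opening in mm; "grip_force": force on a finger pad.
Only numpy, scipy, OpenCV 4.12 (cv2) and the standard library are available. Lean on these libraries where they do the work, as an engineer would, in place of code of your own. Each camera call takes 0.05 s, during which the arm holds its last target. There are 200 camera calls.

## Working session

There is one attempt and no reset: what is moved stays moved. The work goes in short steps, Python scripts to look and compute and a shell command to move; the robot and the scene stay as the last step left them, time stands still between calls to the robot, and variables do not carry over. Pictures are saved under pics/ and viewed, at most 10 in all, crops included, and the job is handed in when it is done.

```bash
ls; mkdir -p pics
python3 - <<'E'
from bench import r
import cv2
s=r.sense(); print(s, r.tcp_to_grasp)
for n in("scene","top"):
    cv2.imwrite(f"pics/{n}0.png",r.snapshot(n)[:,:,::-1]); print(r.camera_params(n))
E
```

```text
pics
{'time': 0.0, 'joint_pos': array([ 6.05404736e+01,  7.51471340e+00,  8.53330081e+01, -1.44164774e-03,
        8.72608282e+01, -4.89457315e+00]), 'qd': array([ 0.05559235, -0.0275225 ,  0.05076705, -0.08118277, -0.07311153,
        0.01345314]), 'joint_efforts': array([-5.02765019e-03, -5.69439340e+01, -5.00524557e+01, -6.56753327e-04,
        1.57279830e-02,  6.83642293e-05]), 'tool_pos': array([249.15392129, 545.19170454, 230.21281092]), 'tcp_rot': array([-1.79891723e+02, -7.82711273e-03,  1.55435110e+02]), 'ft_force': array([-0.84020614,  0.33200864, -0.37366526]), 'wrist_torque': array([-0.019696  ,  0.02964653,  0.01441283]), 'grip_force': 0.0, 'finger_gap': 85.53346420090075} 18.700000000000003
{'fx': 512.2858383307243, 'fy': 512.2858383307243, 'cx': 322.5098073094042, 'cy': 253.813498695065, 'D': array([0.01769872, 0.        , 0.        , 0.        , 0.        ]), 'R': array([[ 0.04392688,  0.99899612,  0.00878535],
       [ 0.75608859, -0.02749554, -0.65389145],
       [-0.65299347,  0.03536591, -0.75653736]]), 't': array([ -82.17404769, -378.68519007, 1375.55583789])}
{'fx': 493.88523005987804, 'fy': 493.88523005987804, 'cx': 311.36087352344435, 'cy': 243.87248888019494, 'D': array([-0.13359168,  0.        ,  0.        ,  0.        ,  0.        ]), 'R': array([[ 0.00415616, -0.99997214,  0.00620096],
       [-0.97425731, -0.00544685, -0.2253731 ],
       [ 0.2254006 , -0.00510464, -0.9742528 ]]), 't': array([  42.87901727,  609.37567047, 1019.41633348])}
```

View pics/scene0.png

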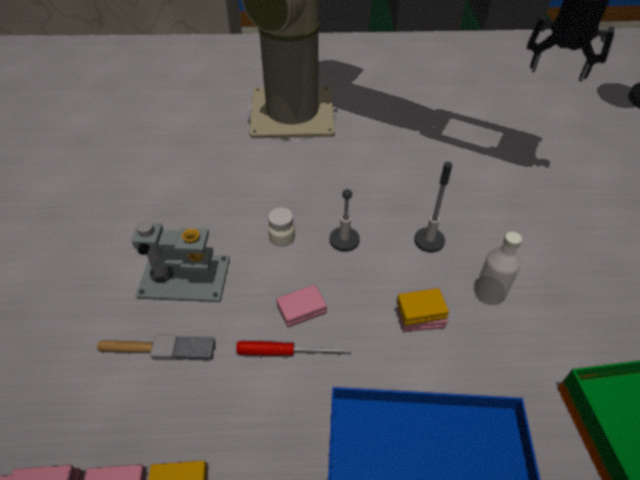

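View pics/top0.png

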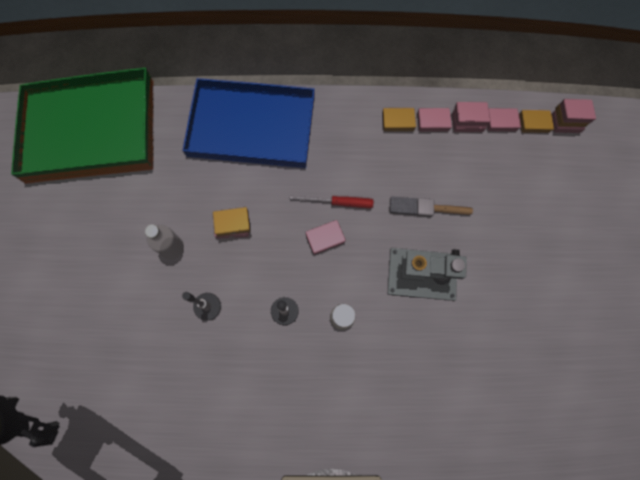

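The scene view shows the guide rod with its grip at about (446,172) and its holder at (430,240). The probe is at (347,195), and the upper bushing at (191,235) with the column to its left. In the top view the grip is at (188,296) and its holder at (207,305). The bushing is at (419,264), the jar at (343,316) and the probe at (284,308). Next I'll take enlarged crops to get precise pixels.

```bash
cat > h.py <<'E'
import numpy as np, cv2
from bench import r
def cam(n):
    p=r.camera_params(n); K=np.array([[p['fx'],0,p['cx']],[0,p['fy'],p['cy']],[0,0,1]]); return K,np.array(p['D']),np.array(p['R']),np.array(p['t'])
def ray(n,uv):
    K,D,R,t=cam(n); x=cv2.undistortPoints(np.array([[uv]],float),K,D)[0,0]
    d=R.T@np.array([x[0],x[1],1]); return -R.T@t, d/np.linalg.norm(d)
def onz(n,uv,z):
    c,d=ray(n,uv); return c+d*(z-c[2])/d[2]
def tri(a,b):
    (c1,d1),(c2,d2)=ray("scene",a),ray("top",b)
    s=np.linalg.lstsq(np.c_[d1,-d2],c2-c1,rcond=None)[0]
    p,q=c1+s[0]*d1,c2+s[1]*d2; return (p+q)/2,np.linalg.norm(p-q)
def px(n,X):
    K,D,R,t=cam(n); return cv2.projectPoints(np.array([X],float),cv2.Rodrigues(R)[0],t,K,D)[0].ravel()
def crop(im,u,v,w,h,k): return cv2.resize(im[v:v+h,u:u+w],None,fx=k,fy=k,interpolation=cv2.INTER_CUBIC)
E
python3 - <<'E'
from h import *
S=cv2.imread("pics/scene0.png");T=cv2.imread("pics/top0.png")
a=np.vstack([np.hstack([crop(S,405,155,66,50,6),crop(S,160,215,66,50,6)]),np.hstack([crop(T,165,275,66,50,6),crop(T,390,240,66,50,6)])])
cv2.imwrite("pics/c0.png",cv2.convertScaleAbs(a,alpha=1.6)); print(a.shape)
for n,I,(u,v,w,h) in(("scene",S,(160,215,66,50)),("top",T,(390,240,66,50))):
    hs=cv2.cvtColor(I[v:v+h,u:u+w],cv2.COLOR_BGR2HSV)
    m=cv2.inRange(hs,(10,120,60),(35,255,255)); k,_,st,c=cv2.connectedComponentsWithStats(m)
    for i in range(1,k): print(n,st[i]+[u,v,0,0,0],c[i]+[u,v])
E
```

```text
(600, 792, 3)
scene [182 229  18  14 189] [190.3968254  235.06349206]
scene [188 254  15   8  68] [195.36764706 256.44117647]
top [413 256  13  14 125] [418.968 262.648]
```

View pics/c0.png

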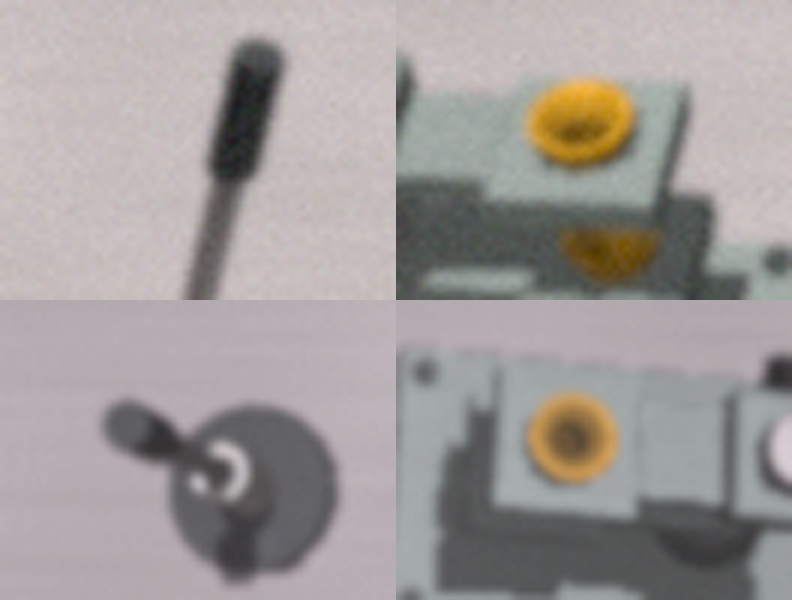

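The crops give these pixels: upper bushing mouth at scene (190.4,234.9) and top (418.9,262.6), grip top at scene (447.6,163.8) and top (185.8,295.3), holder rim at top (201.3,303.3), and holder disc at top (206.8,306).

Run:
```python
from h import *
np.set_printoptions(precision=1,suppress=True)
print("mouth",tri((190.4,234.9),(418.9,262.6)))
print("griptop",tri((447.6,163.8),(185.8,295.3)),onz("top",(185.8,295.3),207),onz("scene",(447.6,163.8),207))
print("rim",onz("top",(201.3,303.3),68)); print("disc",onz("top",(206.8,306),12))
# grip bottom centre in scene: crop(232,178)
print("gripbot",onz("scene",(443.2,184.2),162))
print("ballpx->", onz("scene",(347,194.5),132), onz("top",(283.5,306),132))
print("jar",onz("top",(343.5,316),65)," bottle",onz("top",(153,231),160))
print("basecorners",[onz("top",c,10)[:2] for c in((394.5,251.5),(393,292),(453,294.5))])
```

```text
mouth (array([ 557.5, -178.5,  124.4]), np.float64(0.39476315340053064))
griptop (array([476.4, 283.6, 206.2]), np.float64(0.03592991916511742)) [476.3 283.4 207. ] [477.3 283.3 207. ]
rim [476.2 283.4  68. ]
disc [476.1 282.7  12. ]
gripbot [480.9 283.2 162. ]
ballpx-> [470. 107. 132.] [465.5 101.9 132. ]
jar [451.4 -23.9  65. ]  bottle [613.5 371.7 160. ]
basecorners [array([ 605.7, -148.4]), array([ 510.8, -141.9]), array([ 504.9, -281.7])]
```

```bash
python3 -m handwheel '[[0,0,0,-8.2],[0,0,0,-8.2],[0,0,0,-8.2],[-0.030,-0.035,0,0],[-0.030,-0.035,0,0],[-0.030,-0.035,0,0],[-0.030,-0.035,0,0],[-0.030,-0.035,0,0],[-0.030,-0.035,0,0],[-0.030,-0.035,0,0]]' 0.0854 60
python3 -m handwheel '[[-0.008,-0.009,0,0],[-0.008,-0.008,0,0],[0,0,0,0],[0,0,0,0]]'
```

```text
time: 1.1
tool_pos: [460.3, 299.1, 230.9]
tcp_rot: [-180.0, -0.0, -180.0]
ft_force: [1.2, 1.1, -0.2]
finger_gap: 85.3
grip_force: 0.0
time: 1.5
tool_pos: [474.9, 284.7, 231.1]
tcp_rot: [180.0, -0.0, -179.9]
ft_force: [-0.3, -0.3, 0.2]
finger_gap: 85.6
grip_force: 0.0
```

```bash
python3 -m handwheel '[[-0.0013,-0.0013,0.02,0],[0,0,0.02,0],[0,0,0.015,0],[0,0,0.010,0],[0,0,0,0],[0,0,0,0]]'
python3 -m handwheel '[[0,0,0,0],[0,0,0,0],[0,0,0,0],[0,0,0,0],[0,0,0,0],[0,0,0,0],[0,0,0,0],[0,0,0,0],[0,0,0,0],[0,0,0,0]]' 0.01 60
```

```text
time: 2.1
tool_pos: [476.8, 282.9, 166.7]
tcp_rot: [180.0, 0.0, -179.9]
ft_force: [-0.9, -0.4, -0.1]
finger_gap: 85.5
grip_force: 0.0
time: 3.1
tool_pos: [477.1, 282.7, 166.6]
tcp_rot: [180.0, 0.0, -180.0]
ft_force: [-0.1, 1.8, 3.2]
finger_gap: 14.5
grip_force: 58.5
```

```bash
python3 -m handwheel '[[0,0,-0.01,0],[0,0,-0.02,0],[0,0,-0.025,0],[0,0,-0.025,0],[0,0,-0.025,0],[0,0,-0.025,0],[0,0,-0.025,0],[0,0,-0.01,0],[0,0,0,0],[0,0,0,0]]'
python3 - <<'E'
from h import *
np.set_printoptions(precision=1,suppress=True)
s=r.sense();print(s['tool_pos'],s['finger_gap'],s['grip_force'],s['ft_force'])
t=np.array(s['tool_pos'])
S=r.snapshot("scene")[:,:,::-1].copy();T=r.snapshot("top")[:,:,::-1].copy()
o=[]
for n,I in(("scene",S),("top",T)):
    cv2.imwrite(f"pics/{n}1.png",I)
    u,v=px(n,[t[0],t[1],t[2]-75]).astype(int); print(n,u,v,px(n,[t[0],t[1],t[2]-154]))
    o.append(crop(I,u-33,v-50,66,100,6))
cv2.imwrite("pics/c1.png",cv2.convertScaleAbs(np.hstack(o),alpha=1.6))
E
```

```text
time: 4.1
tool_pos: [476.6, 282.3, 330.0]
tcp_rot: [-179.9, -0.1, -180.0]
ft_force: [0.6, -0.6, -1.9]
finger_gap: 14.2
grip_force: 58.7
[476.6 282.3 330. ] 14.176483964127643 58.65559101104736 [ 0.6 -0.6 -1.9]
scene 452 141 [443.7 176.9]
top 180 291 [190.2 297.1]
```

View pics/c1.png

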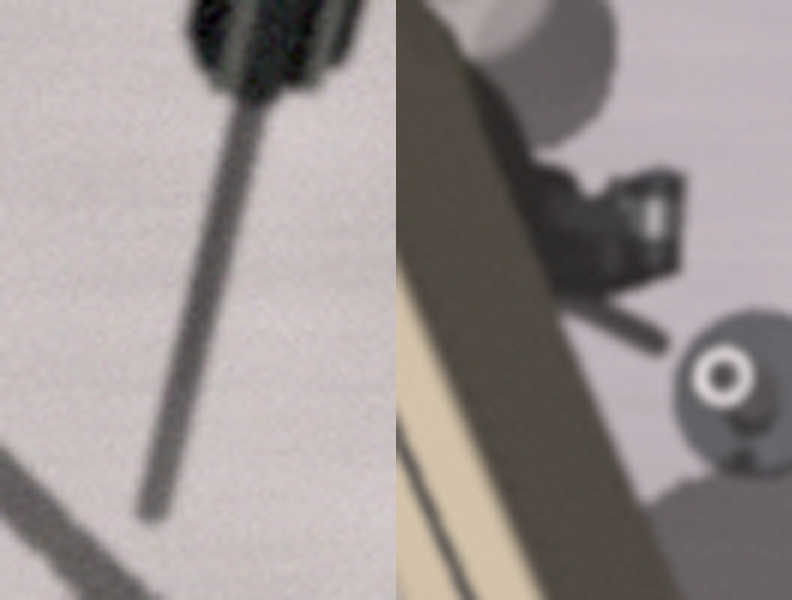

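The lifted rod's tip is at scene (443.8,176.4) and top (190,297.7). The prediction for a vertical, centred rod was (443.7,176.9) and (190.2,297.1), so the rod hangs straight. Now I'll move it over to the press.

```bash
python3 -m handwheel '[[-0.002,-0.01,0,0],[-0.004,-0.025,0,0],[-0.007,-0.04,0,0],[-0.007,-0.04,0,0],[-0.007,-0.04,0,0],[-0.007,-0.04,0,0],[-0.007,-0.04,0,0],[-0.007,-0.04,0,0],[-0.007,-0.04,0,0],[-0.007,-0.04,0,0]]'
python3 -m handwheel '[[-0.007,-0.04,0,0],[-0.006,-0.03,0,0],[-0.003,-0.018,0,0],[-0.002,-0.012,0,0],[-0.001,-0.006,0,0],[0,0,0,0],[0,0,0,0],[0,0,0,0]]'
python3 - <<'E'
from h import *
np.set_printoptions(precision=1,suppress=True)
s=r.sense();t=np.array(s['tool_pos']);print(t,s['tcp_rot'],s['finger_gap'],s['grip_force'])
o=[]
for n in("scene","top"):
    I=r.snapshot(n)[:,:,::-1].copy()
    cv2.imwrite(f"pics/{n}2.png",I)
    u,v=px(n,[t[0],t[1],t[2]-100]).astype(int); print(n,u,v,px(n,[t[0],t[1],t[2]-154]))
    o.append(crop(I,u-33,v-50,66,100,6))
cv2.imwrite("pics/c2.png",cv2.convertScaleAbs(np.hstack(o),alpha=1.6))
E
```

```text
time: 5.2
tool_pos: [538.5, -74.7, 330.5]
tcp_rot: [180.0, -0.1, -180.0]
ft_force: [1.7, 0.4, -1.1]
finger_gap: 14.7
grip_force: 58.6
time: 6.0
tool_pos: [558.3, -177.3, 331.6]
tcp_rot: [180.0, 0.0, -179.9]
ft_force: [-0.5, -0.4, -1.7]
finger_gap: 14.6
grip_force: 58.7
[ 558.3 -177.3  331.6] [ 180.     0.  -179.9] 14.644743672235203 58.65639925003052
scene 178 190 [185.  213.8]
top 430 251 [424.  257.2]
```

View pics/c2.png

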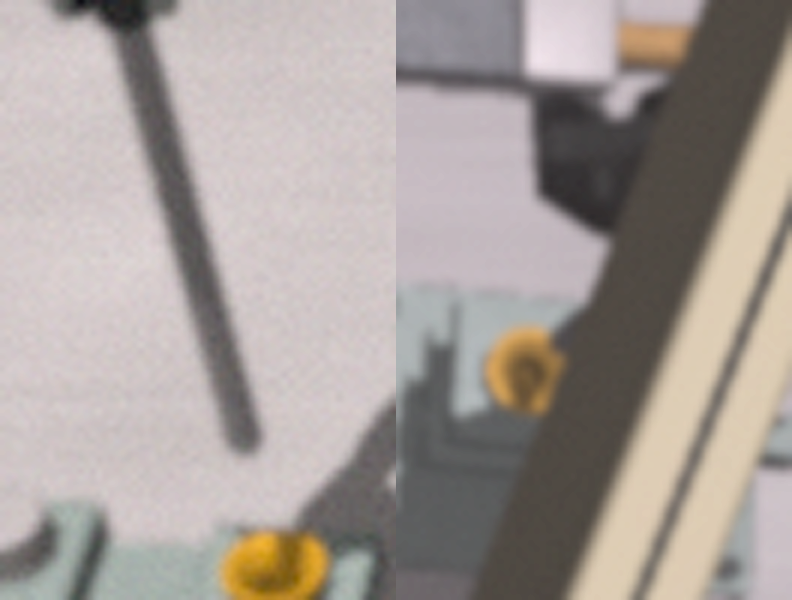

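The tip is at scene (185.3,213.1), against a predicted (185.0,213.8), and the bushing mouth is directly below it. In the top view the arm hides the rod. I'll lower it gently and watch the force.

```bash
python3 -m handwheel '[[0.0008,-0.0012,0.01,0],[0,0,0.012,0],[0,0,0.012,0],[0,0,0.01,0],[0,0,0.006,0],[0,0,0,0],[0,0,0,0]]'
python3 -m handwheel '[[0,0,0.002,0],[0,0,0.002,0],[0,0,0.002,0],[0,0,0.002,0],[0,0,0,0]]'
python3 -m handwheel '[[0,0,0.002,0],[0,0,0.002,0],[0,0,0.002,0],[0,0,0,0]]'
```

```text
time: 6.8
tool_pos: [557.4, -179.7, 281.4]
tcp_rot: [-180.0, 0.0, -180.0]
ft_force: [-0.3, 0.2, -1.2]
finger_gap: 14.5
grip_force: 58.7
time: 7.3
tool_pos: [557.2, -179.6, 272.8]
tcp_rot: [180.0, -0.0, -180.0]
ft_force: [-0.1, -1.0, -2.3]
finger_gap: 14.9
grip_force: 58.7
time: 7.7
tool_pos: [557.2, -179.6, 266.8]
tcp_rot: [180.0, -0.0, -180.0]
ft_force: [-0.8, -0.7, -2.1]
finger_gap: 14.6
grip_force: 58.7
```

```bash
python3 -m handwheel '[[0,0.0007,0.002,0],[0,0,0.002,0],[0,0,0.002,0],[0,0,0.002,0],[0,0,0,0]]'
python3 -m handwheel '[[0,0,0.003,0],[0,0,0.003,0],[0,0,0.003,0],[0,0,0,0],[0,0,0,0]]'
```

```text
time: 8.2
tool_pos: [557.2, -178.9, 258.8]
tcp_rot: [180.0, -0.0, -180.0]
ft_force: [0.7, -0.3, -2.0]
finger_gap: 14.9
grip_force: 58.7
time: 8.7
tool_pos: [557.3, -178.9, 250.1]
tcp_rot: [180.0, -0.0, -180.0]
ft_force: [1.2, -0.6, -2.3]
finger_gap: 14.8
grip_force: 58.7
```

Run:
```python
from h import *
s=r.sense();t=np.array(s['tool_pos']);print(t,s['ft_force'],s['wrist_torque'])
I=r.snapshot("scene")[:,:,::-1].copy();cv2.imwrite("pics/scene3.png",I)
cv2.imwrite("pics/c3.png",cv2.convertScaleAbs(crop(I,140,180,100,100,6),alpha=1.6))
```

```text
[ 557.29451131 -178.90098868  250.14834814] [ 1.15608762 -0.58656228 -2.33044683] [-0.02204781 -0.04754095 -0.01988549]
```

View pics/c3.png

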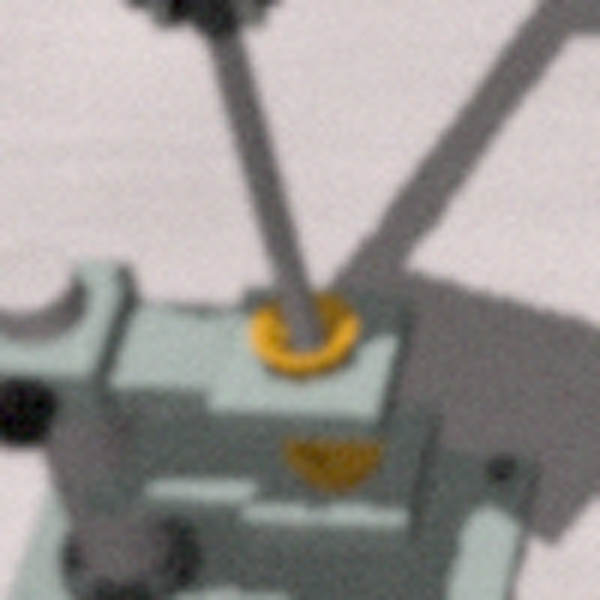

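The picture shows the rod inside the upper bushing, at crop (305,335), with no side force. I'll carry on down to the lower bushing.

```bash
python3 -m handwheel '[[0,0,0.003,0],[0,0,0.004,0],[0,0,0.004,0],[0,0,0.004,0],[0,0,0.003,0],[0,0,0.002,0],[0,0,0.002,0],[0,0,0,0]]'
python3 -m handwheel '[[0,0,0.002,0],[0,0,0.002,0],[0,0,0.002,0],[0,0,0.002,0],[0,0,0.002,0],[0,0,0,0]]'
```

```text
time: 9.55
tool_pos: [557.2, -178.9, 227.9]
tcp_rot: [180.0, -0.0, -180.0]
ft_force: [-0.2, -0.0, -1.7]
finger_gap: 14.7
grip_force: 58.7
time: 10.15
tool_pos: [557.2, -178.9, 217.9]
tcp_rot: [180.0, -0.0, -180.0]
ft_force: [0.4, 0.1, -0.7]
finger_gap: 14.7
grip_force: 58.7
```

```bash
python3 -m handwheel '[[0,0,0.003,0],[0,0,0.004,0],[0,0,0.004,0],[0,0,0.004,0],[0,0,0.003,0],[0,0,0,0]]'
python3 -m handwheel '[[0,0,0.004,0],[0,0,0.004,0],[0,0,0.004,0],[0,0,0.004,0],[0,0,0.002,0],[0,0,0,0],[0,0,0,0],[0,0,0,0]]'
python3 - <<'E'
from h import *
s=r.sense();t=np.array(s['tool_pos']);print(t,s['ft_force'],s['wrist_torque'])
I=r.snapshot("scene")[:,:,::-1].copy();cv2.imwrite("pics/scene4.png",I)
print(px("scene",[t[0],t[1],t[2]-3.8]),px("scene",[t[0],t[1],28]))
cv2.imwrite("pics/c4.png",cv2.convertScaleAbs(crop(I,140,190,100,100,6),alpha=1.6))
E
```

```text
time: 10.75
tool_pos: [557.1, -178.8, 199.6]
tcp_rot: [180.0, -0.0, -180.0]
ft_force: [1.0, -0.0, -1.9]
finger_gap: 14.4
grip_force: 58.7
time: 11.55
tool_pos: [557.4, -179.0, 182.5]
tcp_rot: [-180.0, 0.0, -180.0]
ft_force: [0.4, 0.5, -1.2]
finger_gap: 14.6
grip_force: 58.7
[ 557.38594184 -178.96220171  182.47050108] [ 0.37563945  0.52870896 -1.19392774] [ 0.01772588 -0.00956484  0.03584685]
[184.01090053 213.03521225] [199.40857274 269.11327583]
```

View pics/c4.png

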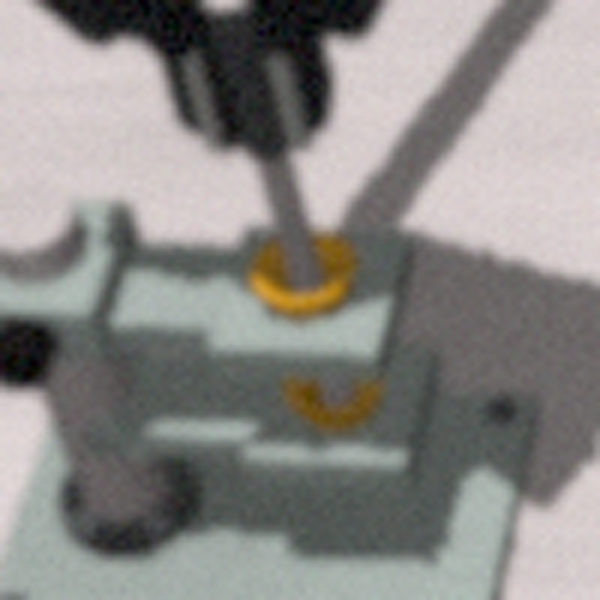

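The rod runs through both mouths, at crop (302,275) and (338,395). There was almost no contact force, so it hasn't slipped in the grip. The tip is at about z = 28.5 mm, roughly 27 mm below the lower arm.

```bash
python3 -c "
from bench import r
print(r.hand_in())"
```

```text
the job is handed in; nothing more can be done
None
```

I handed the job in with the guide rod through both bushings and held upright and still; by the arm's reading its tip is about 27 mm below the lower arm and 18 mm above the base plate, but the hand-in gave no verdict.

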